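Set the sprung fixture jaw half open on its stop pin

TASK

Open the clamping fixture half way, ready for the next housing: with the fingertips push the front face of its sprung jaw back until the stop pin drops behind the first tooth of the rack, but not on as far as the second, then let the jaw come back so that it rests latched on the pin, and take the hand away. Only push the jaw from the front: do not grip it, hook it from behind or touch the stop pin, and leave the loose parts around the fixture where they lie.

Things in the scene. Friction and masses are not known exactly. Their poses are not given: they have to be found in the camera images.
- fixture: Clamping fixture, fixed: dark steel base 350 x 150 x 18 mm. Origin: centre of its underside; x the way the jaw opens (roughly away from the robot), z up. Near end: fixed anvil at x -165 to -135 mm, 120 wide, top 45 mm above the bench. Closed jaw's front face at x = -60 mm. Behind the jaw: rack bar on the centre line, spring tubes, and at x 74 to 96 mm a bridge 78 mm high with the stop pin.
- jaw_face (a point): Point on the front face of the aluminium jaw, on its centre line, 60 mm above the bench; moves with the jaw. Axes as the fixture's: the face looks to -x and is pushed to +x. The jaw is 100 mm wide (y), 25 mm thick (x), and stands 20 to 80 mm above the bench. Its back slopes down to 50 mm behind the face.
- jaw_travel (a joint): Jaw travel along fixture +x, m: 0 closed (sprung), 0.080 end stop. Spring force 8 N at 0, 12 N at 0.05, 14 N at 0.08; a tooth adds about 3 N. Past 0.037 the pin is behind tooth one: let go there, it returns and rests at 0.0365 (half open); let go earlier, it springs back to 0. Tooth two: ramp from 0.044, crest 0.064, latched from 0.073 for good. Push to 0.043 to 0.055.
- pin_lift (a joint): Height of the sprung vertical stop pin in m (10 mm diameter): 0 = down in a gap of the rack, 0.010 = up on the crest of a tooth. It moves by itself as the rack passes under it.
- stop_pin: The upright steel stop pin, 10 mm diameter, with a black round knob on top, 22 mm diameter, 14 mm high, its top 108 mm above the bench when the pin is down. Origin at the pin's lower end (42 mm above the bench when down), at x = 85 mm, y = 0 of the fixture. Not to be touched.
- housing: Loose square aluminium flange housing 90 x 90 x 22 mm with a 50 mm bore, lying beside the fixture; origin at the centre of its underside. Leave alone.
- socket: Loose upright steel socket, 32 mm diameter, 40 mm high; origin at the centre of its underside. Leave alone.
- jar: Loose white jar with a black cap, 52 mm diameter, 80 mm high; origin at the centre of its underside. Leave alone.
- wrench: Loose steel open wrench 180 mm long, lying flat along its x; origin at the centre of its underside. Leave alone.

How it is judged:
On the way, in this order (a step that is already met when the one before it is completed fails the run):
1. the jaw is pushed back past the first tooth (travel over 37 mm) (value of joint jaw_travel above 0.037 m), for 0.05 s.
2. the jaw has come back onto the stop pin (travel 34.5 to 39 mm, pin down) with the fingers off the fixture (value of joint jaw_travel between 0.0345 and 0.039 m and value of joint pin_lift below 0.003 m and contact force between the fingers and fixture below 0.1 N), for 0.2 s.
At the end, for the whole second after the job is handed in: The jaw rests latched half open: travel between 34.5 and 39 mm and at rest (under 3 mm/s), the stop pin down (under 3 mm), and the fingers off the fixture (all of step 2 and velocity of joint jaw_travel between -0.003 and 0.003 m/s); the robot touches nothing.
It fails at once if the jaw is pushed on to the second tooth (travel over 69 mm) (value of joint jaw_travel above 0.069 m).
It fails at once if the fingers touch the stop pin or its knob (over 0.5 N) (contact force between the fingers and stop_pin above 0.5 N).
It fails at once if the jaw is gripped or hooked from behind (fingers on its sloping back, over 0.5 N) (contact force between the fingers and jaw_c6 above 0.5 N).
It fails at once if a loose part is shifted by more than 20 mm or lifted by more than 10 mm (distance of any of housing, socket, jar, wrench from where it was at the start of the episode above 0.02 m or height (world z) of any of housing, socket, jar, wrench above 0.01 m).
It also fails if it takes over 32 s, if anything falls off the work surface, if the arm or the gripper's body presses on something with over 40 N, if the wrist force passes 120 N, or if a joint passes its speed limit or range.

ROBOT

A 7-joint arm with a two-finger parallel gripper is mounted at the origin on the work surface. World frame = base frame: x ahead of the robot, y to its left, z up, the work surface at z = 0. Lengths are in m, angles in rad, forces in N, time in s.
With the tool pointing down it reaches from about 0.4 to 0.85 m from the base axis. Payload 4.5 kg.
Tool frame: the origin (TCP) lies on the centre line of the jaws, within the pads' length; the fingertips stand r.tip_extent ahead of it and the grasp point (between the pads) is the TCP (r.tip_extent is the distance from the TCP to the fingertips, in m); z points along the fingers, y is the line along which they close (so a half turn about z gives the same grasp; the last joint's range is limited). The gripper opens to 88 mm and grips with 3 to 60 N. Pads are 18 mm wide; open, the fingers measure 123 mm over their backs; the gripper's body (75 mm by 187 mm) begins 45 mm behind the grasp point.
Start: joints at [1.184, 0.689, -0.195, 1.565, 0.157, 0.902, -0.215], TCP at [0.255, -0.57, 0.258] pointing down, gripper open.
Joint ranges: [-3.01, 3.01], [-0.46, 2.08], [-1.47, 1.51], [0.13, 2.56], [-1, 4.14], [0.04, 2.09], [-2.66, 2.66]. Speed limits (rad/s): [2.57, 2.57, 3.14, 3.14, 3.14, 3.14, 3.14].

INTERFACE

Orientations are given as a unit quaternion [x, y, z, w].
In Python, from plant import sensors, vision, finish_job, r gives the robot as it stands. The module is installed in compiled form; this text tells all that it offers.
- The arm moves only by the tool step_arm, never from a script. Its argument "steps" is a list of rows, each a list of 2 entries, a list of its own where there are three numbers: the shift along the tool's x, y, z in cm, then the turn, a rotation vector about the tool's x, y, z in degrees. A call has 1 to 12 rows; each row shifts and turns the commanded pose from where the row before left it, along the tool's axes as they then stand; what a row does not reach is not made up. A row lasts 1/8 s, in which the tool goes at most 62.5 mm and 10.7 degrees, less where a joint would pass 70% of its speed; a pose out of reach is approached as far as the arm can. A call with a gripper value outside its range is refused whole. "claw" is the opening, from -1 (shut) to 1 (fully open), set as the call begins (left out, the last holds). The fingers move at their own pace and stop on an object; "grip_force" is the grip in N (left out, the last holds). Time passes only in rows, so rows that do not move let the fingers close. It gives the time, the measured TCP pose, the force, the opening and the grip force at its end, in the units of the state.
- sensors.get_state(): the state, without advancing time (a new reading comes with each control period).
- vision.snapshot(name): name is "scene" or "top" or "wrist"; returns a dict with "img" (384x512x3 uint8, red, green, blue), "fx", "fy", "cx", "cy" (pixels), "k1" (the pictures are not rectified: a ray, as slopes to the right and down, at radius r is drawn at 1 + k1 r^2 times it, then the intrinsics apply), "position" and "rotation" of the camera in the world. Camera axes: x right, y down, z forward; pixel columns grow to the right and rows downward; lengths in m; the calibration is good to about 2 mm. A picture is of the moment at which its call begins. There is no depth.
- finish_job(): hands the job in; it is judged then, once.
The state is a dict: "clock": time; "q": joint angles; "qd": joint speeds; "joint_torque": joint torques, N m; "tool_pos": TCP position; "eef_rot": TCP orientation; "contact_force": force on the tool from outside, world axes, zero at the start; "moment": the same for the moment, N m; "opening": opening from 0.0 (shut) to 1.0 (fully open); "finger_force": force on a finger pad.
Only numpy, scipy, OpenCV 4.12 (cv2) and the standard library are available. Lean on these libraries where they do the work, as an engineer would, in place of code of your own. Each camera call takes 0.05 s, during which the arm holds its last target. There are 200 camera calls.

## Working session

There is one attempt and no reset: what is moved stays moved. The work goes in short steps, Python scripts to look and compute and a tool call to move; the robot and the scene stay as the last step left them, time stands still between calls to the robot, and variables do not carry over. Pictures are saved under pics/ and viewed, at most 10 in all, crops included, and the job is handed in when it is done.

Besides the shell and the picture viewer there is one more tool, called after ">>>" as name([rows], argument=value, ...), one row to a line, values as JSON. step_arm: Moves the arm, as the interface text tells. Its arguments: {"type":"object","properties":{"steps":{"type":"array"},"claw":{"type":"number"},"grip_force":{"type":"number"}},"required":["steps"]}

```bash
mkdir -p pics && cat > h.py <<'E'
import numpy as np, cv2
from scipy.spatial.transform import Rotation as R
def ray(s,u,v):
    K=np.array([[s["fx"],0,s["cx"]],[0,s["fy"],s["cy"]],[0,0,1.]])
    x,y=(u-s["cx"])/s["fx"],(v-s["cy"])/s["fy"]
    a,b=x,y
    for _ in range(20):
        f=1+s["k1"]*(a*a+b*b); a,b=x/f,y/f
    d=np.array(s["rotation"]).reshape(3,3)@np.array([a,b,1.]) if np.size(s["rotation"])==9 else R.from_quat(s["rotation"]).apply([a,b,1.])
    return np.array(s["position"]),d
def onz(s,u,v,z):
    p,d=ray(s,u,v); return p+d*(z-p[2])/d[2]
def tri(s1,a,s2,b):
    p,d=ray(s1,*a);q,e=ray(s2,*b)
    t=np.linalg.lstsq(np.c_[d,-e],q-p,rcond=None)[0]
    A=p+t[0]*d;B=q+t[1]*e
    return (A+B)/2,np.linalg.norm(A-B)
E
python3 - <<'E'
from plant import sensors, vision, r
import cv2,pickle
S={n:vision.snapshot(n) for n in("scene","top")}
pickle.dump(S,open("s.pkl","wb"))
for n in S: 
    cv2.imwrite(f"pics/{n}0.png",cv2.resize(S[n]["img"][:,:,::-1],(800,600),interpolation=cv2.INTER_CUBIC))
    print(n,{k:v for k,v in S[n].items() if k!="img"})
st=sensors.get_state();print(st["clock"],st["tool_pos"],st["eef_rot"],st["opening"],r.tip_extent)
E
```

```text
scene {'fx': 380.06960184060625, 'fy': 380.06960184060625, 'cx': 248.33522596694897, 'cy': 193.2953558166657, 'k1': -0.01943612781414036, 'position': array([1.06977772, 0.03947523, 0.79057514]), 'rotation': array([ 0.70470744,  0.65176432, -0.19650537, -0.19994084])}
top {'fx': 366.35271955356865, 'fy': 366.35271955356865, 'cx': 251.14080707802543, 'cy': 190.62871786405165, 'k1': -0.05550021812905321, 'position': array([0.44715279, 0.05032028, 0.98182934]), 'rotation': array([ 0.72044912, -0.68582686,  0.07069254, -0.07481408])}
0.1 [ 0.25504992 -0.57003282  0.25699085] [ 9.77940281e-01  2.08883135e-01 -2.28983933e-04 -7.68221060e-04] 1.0010263897465093 0.019
```

View pics/scene0.png

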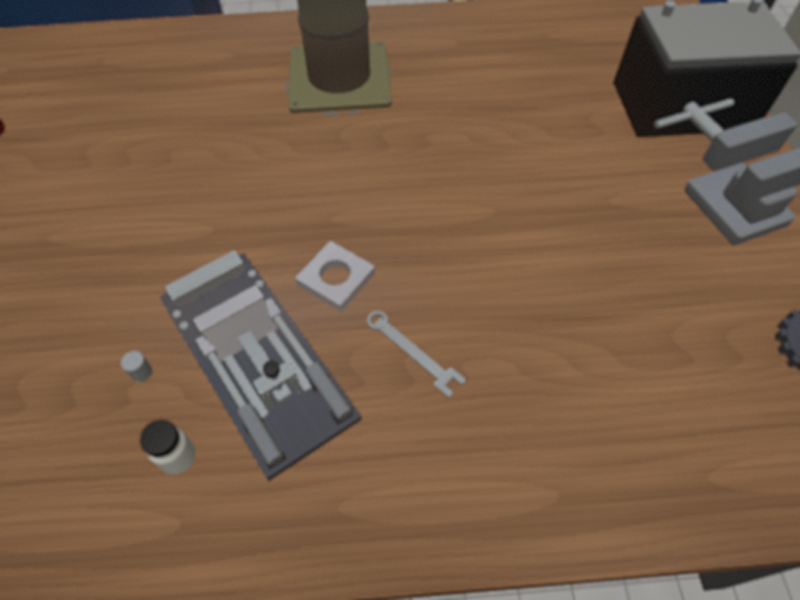

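View pics/top0.png

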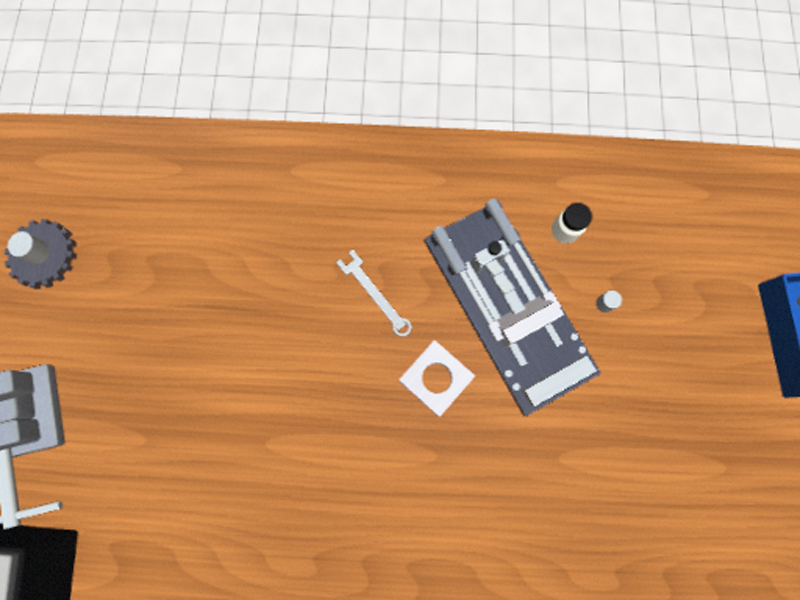

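The scene view shows the fixture with the jaw around (230,310) and the knob at (271,368). The top view shows the anvil near (562,380), the jaw at (532,320) and the knob at (495,248). Next I'll zoom in on both for corner pixels.

```bash
python3 - <<'E'
import pickle,cv2,numpy as np
from h import *
S=pickle.load(open("s.pkl","rb"))
# crops in native px
a=S["scene"]["img"][155:310,100:235]; b=S["top"]["img"][120:275,262:397]
f=lambda c:cv2.resize(c,None,fx=2.96,fy=3.8,interpolation=cv2.INTER_CUBIC)
f=lambda c:cv2.resize(c,None,fx=2.96,fy=2.96,interpolation=cv2.INTER_CUBIC)
cv2.imwrite("pics/crop.png",np.hstack([f(a),f(b)])[:,:,::-1])
P=lambda n,u,v,z:print(n,(u,v),onz(S[n],u*.64,v*.64,z).round(4))
for u,v in[(425,238),(497,200),(600,373),(527,414)]:P("top",u,v,.018)
for u,v in[(162,296),(245,253),(359,416),(269,475)]:P("scene",u,v,.018)
print("knob",tri(S["scene"],(271*.64,368*.64),S["top"],(495*.64,248*.64)))
# base outline by colour mask (bluish dark)
for n in S:
    im=S[n]["img"].astype(int); m=((im[:,:,2]>=im[:,:,0])&(im.max(2)<130)).astype(np.uint8)
    m=cv2.morphologyEx(m,cv2.MORPH_CLOSE,np.ones((15,15)))
    for c in cv2.findContours(m,0,2)[0]:
        if cv2.contourArea(c)>2000: print(n,cv2.contourArea(c),cv2.boxPoints(cv2.minAreaRect(c)).round(1).tolist(), cv2.approxPolyDP(c,6,True)[:,0].tolist()[:10])
E
```

```text
top (425, 238) [0.7588 0.009  0.018 ]
top (497, 200) [ 0.8365 -0.1172  0.018 ]
top (600, 373) [ 0.5363 -0.2953  0.018 ]
top (527, 414) [ 0.4629 -0.1717  0.018 ]
scene (162, 296) [ 0.5361 -0.2898  0.018 ]
scene (245, 253) [ 0.4623 -0.1638  0.018 ]
scene (359, 416) [0.7594 0.0095 0.018 ]
scene (269, 475) [ 0.8318 -0.1119  0.018 ]
knob (array([ 0.71975532, -0.09840107,  0.10425653]), np.float64(0.0027012505924080125))
scene 8031.0 [[97.80000305175781, 194.1999969482422], [155.6999969482422, 155.5], [229.6999969482422, 266.5], [171.8000030517578, 305.20001220703125]] [[155, 163], [152, 175], [104, 190], [173, 304], [229, 266]]
scene 6412.5 [[419.0, 36.0], [511.0, 36.0], [511.0, 151.0], [419.0, 151.0]] [[511, 36], [438, 43], [439, 70], [419, 77], [457, 78], [452, 112], [442, 118], [472, 151], [511, 141], [511, 73]]
top 2062.5 [[0.0, 383.0], [0.0, 321.0], [48.0, 321.0], [48.0, 383.0]] [[10, 321], [10, 335], [0, 336], [0, 383], [44, 383], [48, 342], [13, 337]]
top 5953.0 [[269.70001220703125, 152.1999969482422], [317.20001220703125, 124.5], [383.5, 238.1999969482422], [336.0, 265.8999938964844]] [[272, 154], [337, 265], [383, 238], [359, 197], [334, 217], [316, 216], [317, 201], [351, 184], [331, 149], [321, 148]]
```

View pics/crop.png

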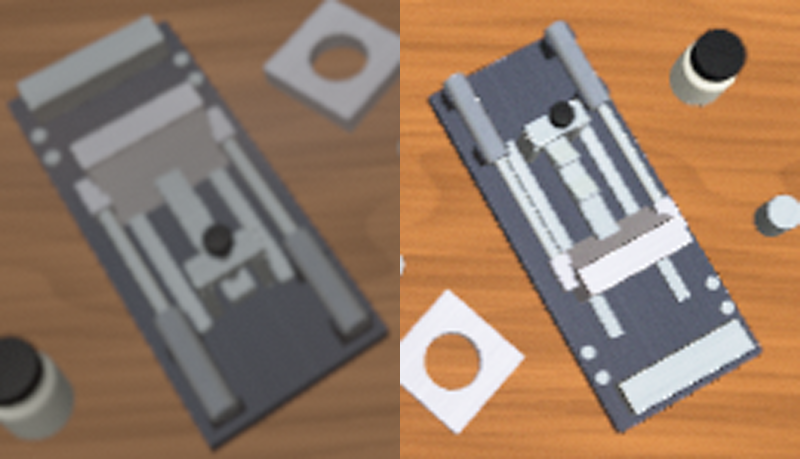

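The crops agree between views: fixture centre is about (0.648, -0.1415), yaw 30.8°. The triangulated knob (0.720, -0.098) matches the predicted (0.721, -0.098). Next I'll close the fingers, turn -6.7° and fly over the gap between anvil and jaw.

>>> step_arm([
  [[0, 0, 0], [0, 0, -6.7]],
  [[4.2, -1.5, 0], [0, 0, 0]],
  [[4.2, -1.5, 0], [0, 0, 0]],
  [[4.2, -1.5, 0], [0, 0, 0]],
  [[4.2, -1.5, 0], [0, 0, 0]],
  [[4.2, -1.5, 0], [0, 0, 0]],
  [[4.2, -1.5, 0], [0, 0, 0]],
  [[4.2, -1.5, 0], [0, 0, 0]],
  [[4.2, -1.5, 0], [0, 0, 0]],
  [[4.2, -1.5, 0], [0, 0, 0]],
  [[4.2, -1.5, 0], [0, 0, 0]],
  [[4.0, -1.7, 0], [0, 0, 0]],
], claw=-1, grip_force=10)

```text
clock: 1.6
tool_pos: [0.5655, -0.1902, 0.2574]
eef_rot: [0.964, 0.266, -0.0, -0.0]
contact_force: [0.1, -0.5, -0.1]
opening: 0.004
finger_force: 0.0
```

```bash
python3 - <<'E'
from plant import sensors, vision
import cv2,pickle,numpy as np
from h import *
st=sensors.get_state();q=R.from_quat(st["eef_rot"]);print(st["clock"],st["tool_pos"],np.degrees(np.arctan2(*q.as_matrix()[[1,0],0])),q.as_matrix()[:,2],st["opening"],st["contact_force"])
ax=np.array([.859,.512]);d=st["tool_pos"][:2]-[.648,-.1415]
print("fixture x,y",d@ax,d@[-.512,.859])
s=vision.snapshot("wrist");pickle.dump(s,open("w.pkl","wb"));print({k:v for k,v in s.items() if k!="img"})
cv2.imwrite("pics/w1.png",cv2.resize(s["img"][:,:,::-1],(800,600),interpolation=cv2.INTER_CUBIC))
E
```

```text
1.6 [ 0.56554087 -0.19019473  0.25736427] 30.815070211236463 [-5.69337767e-04  1.43573903e-05 -9.99999838e-01] 0.004014357031728197 [ 0.05302523 -0.49242131 -0.10181789]
fixture x,y -0.09576409550141665 0.0003902990369340012
{'fx': 268.2874481523384, 'fy': 268.2874481523384, 'cx': 255.8110672634233, 'cy': 197.2169503214476, 'k1': -0.020727163317438242, 'position': array([ 0.63573713, -0.14799006,  0.38433314]), 'rotation': array([ 0.85817311, -0.48699786, -0.08074216,  0.14089963])}
```

View pics/w1.png

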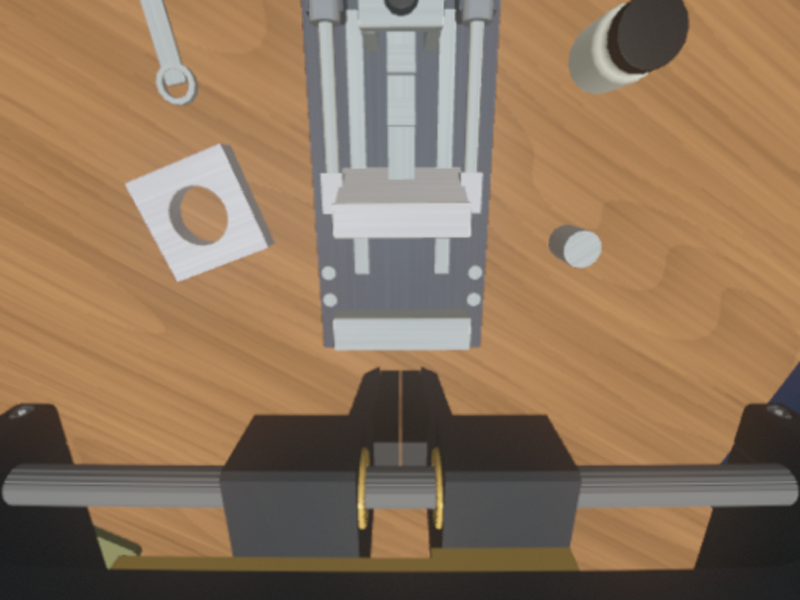

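The wrist view shows the fixture straight in the picture. The jaw's front-top edge runs from (335,238) to (470,236), the anvil is at rows 318–350, and the closed fingers are at (400,375). I'll check the jaw face position and height from wrist and scene.

```bash
python3 - <<'E'
import pickle
from h import *
w=pickle.load(open("w.pkl","rb"));s=pickle.load(open("s.pkl","rb"))["scene"]
F=lambda p:((p[:2]-[.648,-.1415])@np.array([[.859,-.512],[.512,.859]])).round(4)
for a,b in(((335,238),(165.9,183.4)),((470,236),(124.3,205.7))):
    p,e=tri(w,(a[0]*.64,a[1]*.64),s,b);print("jaw",p.round(4),round(e,4),F(p), F(onz(w,a[0]*.64,a[1]*.64,.08)))
for u,v in((335,319),(470,318)):print("anvil inner",F(onz(w,u*.64,v*.64,.045)))
E
```

```text
jaw [ 0.564  -0.1294  0.0629] 0.0053 [-0.0659  0.0534] [-0.0631  0.0481]
jaw [ 0.6199 -0.2169  0.0701] 0.0024 [-0.0627 -0.0504] [-0.0615 -0.0499]
anvil inner [-0.1386  0.0569]
anvil inner [-0.1375 -0.0595]
```

The jaw face is at about -0.062 and the anvil's inner edge at -0.138. I'll centre at -0.100 and descend to a TCP height of about 0.069.

>>> step_arm([
  [[-0.4, 0, 0], [0, 0, 0]],
  [[0, 0, 3], [0, 0, 0]],
  [[0, 0, 3], [0, 0, 0]],
  [[0, 0, 3], [0, 0, 0]],
  [[0, 0, 3], [0, 0, 0]],
  [[0, 0, 3], [0, 0, 0]],
  [[0, 0, 2], [0, 0, 0]],
  [[0, 0, 1.8], [0, 0, 0]],
  [[0, 0, 0], [0, 0, 0]],
])

```text
clock: 2.78
tool_pos: [0.56, -0.1942, 0.0685]
eef_rot: [0.964, 0.265, -0.001, -0.0]
contact_force: [-0.9, -0.1, 1.4]
opening: 0.006
finger_force: 0.0
```

>>> step_arm([
  [[0.8, 0, 0], [0, 0, 0]],
  [[0.8, 0, 0], [0, 0, 0]],
  [[0.6, 0, 0], [0, 0, 0]],
  [[0, 0, 0], [0, 0, 0]],
])

```text
clock: 3.28
tool_pos: [0.5812, -0.1815, 0.0701]
eef_rot: [0.964, 0.266, 0.001, 0.0]
contact_force: [-0.1, 0.7, -0.1]
opening: 0.005
finger_force: 0.0
```

>>> step_arm([
  [[0.3, 0, 0], [0, 0, 0]],
  [[0.3, 0, 0], [0, 0, 0]],
  [[0, 0, 0], [0, 0, 0]],
])

```text
clock: 3.65
tool_pos: [0.5857, -0.1789, 0.0697]
eef_rot: [0.964, 0.266, 0.0, -0.0]
contact_force: [0.1, 0.0, 0.4]
opening: 0.004
finger_force: 0.0
```

>>> step_arm([
  [[0.2, 0, 0], [0, 0, 0]],
  [[0, 0, 0], [0, 0, 0]],
])

```text
clock: 3.9
tool_pos: [0.5867, -0.1785, 0.0697]
eef_rot: [0.964, 0.266, -0.001, 0.0]
contact_force: [-1.5, -1.4, 0.9]
opening: 0.009
finger_force: 0.7
```

>>> step_arm([
  [[0.2, 0, 0], [0, 0, 0]],
  [[0, 0, 0], [0, 0, 0]],
])

```text
clock: 4.15
tool_pos: [0.5868, -0.1785, 0.0697]
eef_rot: [0.964, 0.265, -0.002, 0.0]
contact_force: [-4.8, -3.1, 3.9]
opening: 0.007
finger_force: 2.7
```

>>> step_arm([
  [[0.2, 0, 0], [0, 0, 0]],
  [[0, 0, 0], [0, 0, 0]],
])

```text
clock: 4.4
tool_pos: [0.5873, -0.1781, 0.0696]
eef_rot: [0.964, 0.265, -0.003, 0.0]
contact_force: [-7.2, -2.8, 5.5]
opening: 0.006
finger_force: 3.8
```

Contact is at (0.5868,-0.1785), taken as zero travel. I'll push in stages, watching the measured travel.

>>> step_arm([
  [[0.5, 0, 0], [0, 0, 0]],
  [[0.5, 0, 0], [0, 0, 0]],
  [[0.5, 0, 0], [0, 0, 0]],
  [[0.5, 0, 0], [0, 0, 0]],
  [[0.5, 0, 0], [0, 0, 0]],
  [[0.5, 0, 0], [0, 0, 0]],
  [[0, 0, 0], [0, 0, 0]],
  [[0, 0, 0], [0, 0, 0]],
])

```text
clock: 5.4
tool_pos: [0.6105, -0.1642, 0.0696]
eef_rot: [0.964, 0.264, -0.006, 0.0]
contact_force: [-11.8, -4.9, 10.6]
opening: 0.006
finger_force: 6.4
```

>>> step_arm([
  [[0.4, 0, 0], [0, 0, 0]],
  [[0.4, 0, 0], [0, 0, 0]],
  [[0.4, 0, 0], [0, 0, 0]],
  [[0.4, 0, 0], [0, 0, 0]],
  [[0, 0, 0], [0, 0, 0]],
  [[0, 0, 0], [0, 0, 0]],
])

```text
clock: 6.15
tool_pos: [0.6251, -0.1554, 0.0695]
eef_rot: [0.964, 0.265, -0.005, 0.0]
contact_force: [-10.6, -4.3, 8.6]
opening: 0.006
finger_force: 5.6
```

Travel is 44.7 mm and the force has dropped, so the pin is past tooth one. I'll add a few mm of margin.

>>> step_arm([
  [[0.3, 0, 0], [0, 0, 0]],
  [[0, 0, 0], [0, 0, 0]],
  [[0, 0, 0], [0, 0, 0]],
])

```text
clock: 6.52
tool_pos: [0.6272, -0.1541, 0.0695]
eef_rot: [0.964, 0.265, -0.006, 0.0]
contact_force: [-11.7, -4.5, 9.6]
opening: 0.007
finger_force: 6.1
```

```bash
python3 - <<'E'
from plant import sensors, vision
import cv2,numpy as np
st=sensors.get_state();d=st["tool_pos"][:2]-[.5868,-.1785];print(st["clock"],d@[.859,.512],st["contact_force"])
a=vision.snapshot("wrist")["img"];b=vision.snapshot("scene")["img"][155:310,100:235]
cv2.imwrite("pics/p2.png",np.hstack([cv2.resize(a,(460,345)),cv2.resize(b,(300,345),interpolation=cv2.INTER_CUBIC)])[:,:,::-1])
E
```

```text
6.525 0.04720761676617903 [-11.74897454  -4.45536151   9.56774109]
```

View pics/p2.png

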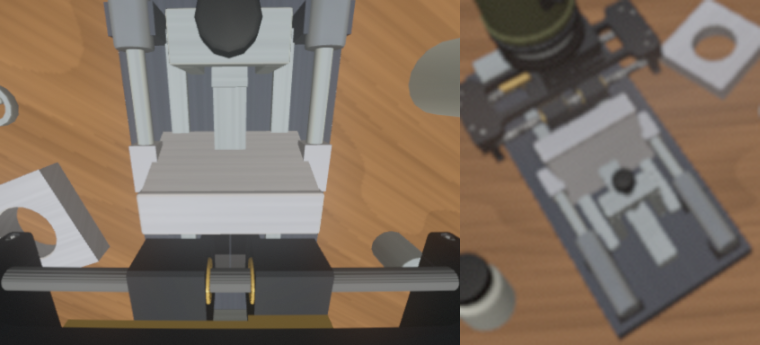

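The picture shows the jaw pushed back to the fingers (wrist front edge at row ~235), with the rack running out behind the bridge. Measured travel is 47 mm, inside the window. I'll let it come back slowly, then draw clear.

>>> step_arm([
  [[-0.4, 0, 0], [0, 0, 0]],
  [[-0.4, 0, 0], [0, 0, 0]],
  [[-0.4, 0, 0], [0, 0, 0]],
  [[-0.4, 0, 0], [0, 0, 0]],
  [[-0.4, 0, 0], [0, 0, 0]],
  [[-0.4, 0, 0], [0, 0, 0]],
  [[-0.4, 0, 0], [0, 0, 0]],
  [[-0.4, 0, 0], [0, 0, 0]],
  [[-0.4, 0, 0], [0, 0, 0]],
  [[-0.4, 0, 0], [0, 0, 0]],
  [[0, 0, 0], [0, 0, 0]],
])

```text
clock: 8.0
tool_pos: [0.598, -0.1719, 0.0697]
eef_rot: [0.964, 0.265, -0.0, 0.0]
contact_force: [-0.7, 0.2, 1.1]
opening: 0.002
finger_force: 0.0
```

```bash
python3 - <<'E'
from plant import sensors, vision
import cv2,numpy as np
st=sensors.get_state();d=st["tool_pos"][:2]-[.5868,-.1785];print(st["clock"],d@[.859,.512],st["contact_force"],st["tool_pos"])
a=vision.snapshot("wrist")["img"];b=vision.snapshot("scene")["img"][155:310,100:235]
cv2.imwrite("pics/p3.png",np.hstack([cv2.resize(a,(460,345)),cv2.resize(b,(300,345),interpolation=cv2.INTER_CUBIC)])[:,:,::-1])
E
```

```text
8.0 0.013033957128900202 [-0.65768854  0.24276409  1.05067735] [ 0.59801365 -0.17185659  0.0697312 ]
```

View pics/p3.png

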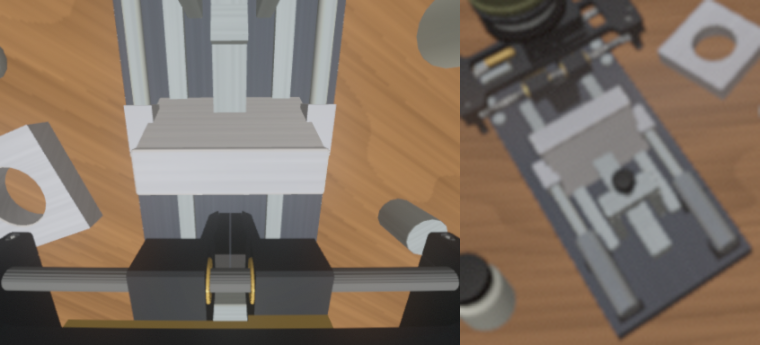

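The fingers are clear and a gap of about 2 cm to the jaw is visible, so it is holding half open. I'll raise the hand.

>>> step_arm([
  [[-1, 0, 0], [0, 0, 0]],
  [[0, 0, -2], [0, 0, 0]],
  [[0, 0, -3], [0, 0, 0]],
  [[0, 0, -3], [0, 0, 0]],
  [[0, 0, -3], [0, 0, 0]],
  [[0, 0, -3], [0, 0, 0]],
  [[0, 0, -3], [0, 0, 0]],
  [[0, 0, -1], [0, 0, 0]],
  [[0, 0, 0], [0, 0, 0]],
  [[0, 0, 0], [0, 0, 0]],
  [[0, 0, 0], [0, 0, 0]],
])

```text
clock: 9.48
tool_pos: [0.5891, -0.1764, 0.2485]
eef_rot: [0.964, 0.266, -0.001, -0.001]
contact_force: [-0.0, 0.3, 0.3]
opening: 0.003
finger_force: 0.0
```

```bash
python3 - <<'E'
from plant import sensors, vision
import cv2,pickle,numpy as np
st=sensors.get_state();print(st["clock"],st["contact_force"],st["tool_pos"])
s=vision.snapshot("wrist");pickle.dump(s,open("w4.pkl","wb"))
cv2.imwrite("pics/p4.png",cv2.resize(s["img"][:,:,::-1],(800,600),interpolation=cv2.INTER_CUBIC))
E
```

```text
9.475 [-0.02856375  0.32012588  0.34906933] [ 0.5891397  -0.176439    0.24853264]
```

View pics/p4.png

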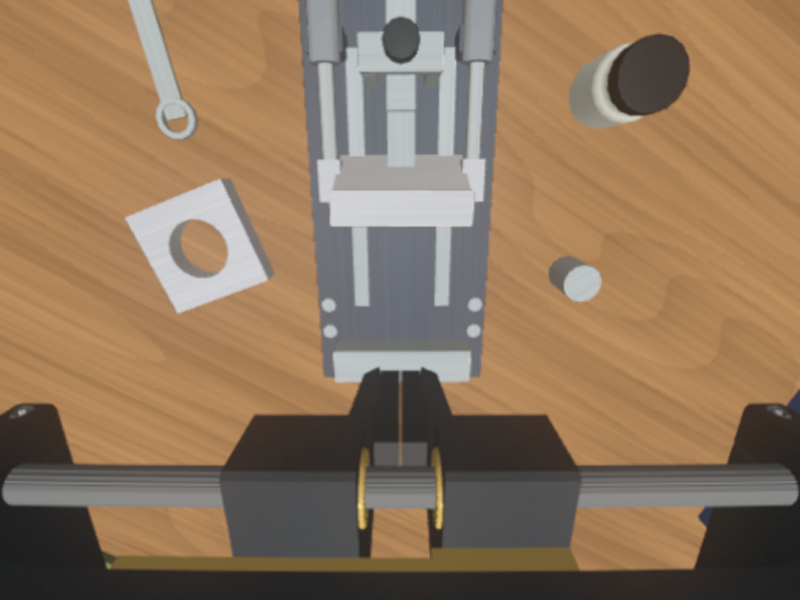

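The jaw's front-top edge is now at row 226, from (331,226) to (473,226), with the pin down in the gap and the loose parts where they were. I'll check the travel, then hand in.

```bash
python3 - <<'E'
import pickle
from h import *
from plant import finish_job
w=pickle.load(open("w4.pkl","rb"))
x=np.mean([(onz(w,u*.64,226*.64,.08)[:2]-[.648,-.1415])@[.859,.512] for u in(331,473)])
t=x+.0623;print("travel",t)
if .032<t<.042: print(finish_job())
E
```

```text
travel 0.03621348738221112
the job is handed in; nothing more can be done
None
```

The jaw rests latched half open: I measured about 36 mm of travel from the wrist camera, with the hand clear and the loose parts apparently unmoved, and handed the job in; no verdict came back.

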